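# Reload the temperature probes into the calibration rack in reverse order

## Task

Move the four temperature probes from the coloured nests of the soak rack into the pockets of the calibration rack, in reverse order counted from the racks' red end plates: the probe that stood next to the soak rack's red plate goes into the pocket farthest from the calibration rack's red plate, the second into the next, and so on, until the last stands next to the red plate. Stand each upright in its own pocket and let go; set the probes down rather than dropping them, knock none over, and leave the meter, jar and screwdriver where they are.

Things in the scene. Friction and masses are not known exactly. Their poses are not given: they have to be found in the camera images.
- blue_mid (a point): centre (half-way up, on the axis) of the blue temperature probe: a loose upright steel cylinder 80 mm tall, about 0.15 kg, 26 mm across, with a foot 36 mm across and 8 mm high, a blue cap (its upper 24 mm, the last 8 mm a stub 12 mm across) and a blue band. Grip it on the 26 mm shaft, from 10 to 72 mm above its underside. z is its axis. It starts standing on the floor of the blue nest.
- yellow_mid (a point): centre (half-way up, on the axis) of the yellow temperature probe: a loose upright steel cylinder 80 mm tall, about 0.15 kg, 26 mm across, with a foot 36 mm across and 8 mm high, a yellow cap (its upper 24 mm, the last 8 mm a stub 12 mm across) and a yellow band. Grip it on the 26 mm shaft, from 10 to 72 mm above its underside. z is its axis. It starts standing on the floor of the yellow nest.
- white_mid (a point): centre (half-way up, on the axis) of the white temperature probe: a loose upright steel cylinder 80 mm tall, about 0.15 kg, 26 mm across, with a foot 36 mm across and 8 mm high, a white cap (its upper 24 mm, the last 8 mm a stub 12 mm across) and a white band. Grip it on the 26 mm shaft, from 10 to 72 mm above its underside. z is its axis. It starts standing on the floor of the white nest.
- green_mid (a point): centre (half-way up, on the axis) of the green temperature probe: a loose upright steel cylinder 80 mm tall, about 0.15 kg, 26 mm across, with a foot 36 mm across and 8 mm high, a green cap (its upper 24 mm, the last 8 mm a stub 12 mm across) and a green band. Grip it on the 26 mm shaft, from 10 to 72 mm above its underside. z is its axis. It starts standing on the floor of the green nest.
- nest_blue: blue nest, a shallow square tray fixed on the soak rack, 54 mm square and 12 mm high with 4 mm walls and a 4 mm floor (inside 46 mm square); the blue probe starts in it. Origin at the centre of its underside, axes as those of the soak rack. The four nests stand in any order along the rack and do not move during the job, so they still show the first order after the probes have left.
- nest_yellow: yellow nest, a shallow square tray fixed on the soak rack, 54 mm square and 12 mm high with 4 mm walls and a 4 mm floor (inside 46 mm square); the yellow probe starts in it. Origin at the centre of its underside, axes as those of the soak rack. The four nests stand in any order along the rack and do not move during the job, so they still show the first order after the probes have left.
- nest_white: white nest, a shallow square tray fixed on the soak rack, 54 mm square and 12 mm high with 4 mm walls and a 4 mm floor (inside 46 mm square); the white probe starts in it. Origin at the centre of its underside, axes as those of the soak rack. The four nests stand in any order along the rack and do not move during the job, so they still show the first order after the probes have left.
- nest_green: green nest, a shallow square tray fixed on the soak rack, 54 mm square and 12 mm high with 4 mm walls and a 4 mm floor (inside 46 mm square); the green probe starts in it. Origin at the centre of its underside, axes as those of the soak rack. The four nests stand in any order along the rack and do not move during the job, so they still show the first order after the probes have left.
- soak_rack: soak rack: dark steel bar, 70 by 282 mm, 12 mm thick, the four coloured nests in a row on its top, centred at y = 96, 32, -32, -96 mm, x = 0. y runs along the row, z up; origin at the centre of the underside. RED end plate (14 mm thick, 40 mm high) at the +y end, y = 130 to 144 mm; thin low grey one (8 mm, 24 mm high) at -y. Fixed to the bench, on either side, pointing any way.
- cal_rack: calibration rack: aluminium, 70 by 282 mm, four empty black-floored pockets centred at y = 96, 32, -32, -96 mm, x = 0; inside 56 mm square, floor 12 mm and walls 24 mm above the bench. y runs along the row, z up; origin at the centre of the underside. RED end plate (14 mm thick, 40 mm high) at the +y end, y = 130 to 144 mm; thin low grey one (8 mm, 24 mm high) at -y. Fixed to the bench, on either side, pointing any way.
- meter: bystander: orange handheld meter lying on the bench, 75 by 150 by 34 mm, origin at the centre of its underside
- jar: bystander: small closed jar, 52 mm across, 60 mm tall, origin at the centre of its underside
- driver: bystander: screwdriver lying on the bench, about 0.2 m long, along its x axis
Things that resemble listed ones, but are neither listed nor needed, are in the scene too. Leave any orange or purple look-alike of the part that bears blue_mid alone.

How it is judged:
At the end, for the whole second after the job is handed in: Each probe whose nest is at y on the soak rack stands in the calibration rack's pocket at -y (within 12 mm along and across the row, and 6 mm in height), upright within 0.12 rad, released and at rest (under 0.02 m/s) (((y of nest_blue in the frame of soak_rack between 0.076 and 0.116 m and y of blue_mid in the frame of cal_rack between -0.108 and -0.084 m) or (y of nest_blue in the frame of soak_rack between 0.012 and 0.052 m and y of blue_mid in the frame of cal_rack between -0.044 and -0.02 m) or (y of nest_blue in the frame of soak_rack between -0.052 and -0.012 m and y of blue_mid in the frame of cal_rack between 0.02 and 0.044 m) or (y of nest_blue in the frame of soak_rack between -0.116 and -0.076 m and y of blue_mid in the frame of cal_rack between 0.084 and 0.108 m)) and x of blue_mid in the frame of cal_rack between -0.012 and 0.012 m and z of blue_mid in the frame of cal_rack between 0.046 and 0.058 m and angle between each of blue_mid, yellow_mid, white_mid, green_mid's own z axis and vertical below 0.12 rad and linear speed of each of probe_blue, probe_yellow, probe_white, probe_green below 0.02 m/s and contact force between each of probe_blue, probe_yellow, probe_white, probe_green and the fingers below 0.1 N and ((y of nest_yellow in the frame of soak_rack between 0.076 and 0.116 m and y of yellow_mid in the frame of cal_rack between -0.108 and -0.084 m) or (y of nest_yellow in the frame of soak_rack between 0.012 and 0.052 m and y of yellow_mid in the frame of cal_rack between -0.044 and -0.02 m) or (y of nest_yellow in the frame of soak_rack between -0.052 and -0.012 m and y of yellow_mid in the frame of cal_rack between 0.02 and 0.044 m) or (y of nest_yellow in the frame of soak_rack between -0.116 and -0.076 m and y of yellow_mid in the frame of cal_rack between 0.084 and 0.108 m)) and x of yellow_mid in the frame of cal_rack between -0.012 and 0.012 m and z of yellow_mid in the frame of cal_rack between 0.046 and 0.058 m and ((y of nest_white in the frame of soak_rack between 0.076 and 0.116 m and y of white_mid in the frame of cal_rack between -0.108 and -0.084 m) or (y of nest_white in the frame of soak_rack between 0.012 and 0.052 m and y of white_mid in the frame of cal_rack between -0.044 and -0.02 m) or (y of nest_white in the frame of soak_rack between -0.052 and -0.012 m and y of white_mid in the frame of cal_rack between 0.02 and 0.044 m) or (y of nest_white in the frame of soak_rack between -0.116 and -0.076 m and y of white_mid in the frame of cal_rack between 0.084 and 0.108 m)) and x of white_mid in the frame of cal_rack between -0.012 and 0.012 m and z of white_mid in the frame of cal_rack between 0.046 and 0.058 m and ((y of nest_green in the frame of soak_rack between 0.076 and 0.116 m and y of green_mid in the frame of cal_rack between -0.108 and -0.084 m) or (y of nest_green in the frame of soak_rack between 0.012 and 0.052 m and y of green_mid in the frame of cal_rack between -0.044 and -0.02 m) or (y of nest_green in the frame of soak_rack between -0.052 and -0.012 m and y of green_mid in the frame of cal_rack between 0.02 and 0.044 m) or (y of nest_green in the frame of soak_rack between -0.116 and -0.076 m and y of green_mid in the frame of cal_rack between 0.084 and 0.108 m)) and x of green_mid in the frame of cal_rack between -0.012 and 0.012 m and z of green_mid in the frame of cal_rack between 0.046 and 0.058 m); the robot touches nothing.
It fails at once if a probe is tipped over (more than 0.7 rad from upright) (angle between any of blue_mid, yellow_mid, white_mid, green_mid's own z axis and vertical above 0.7 rad).
It fails at once if a probe is dropped: it moves faster than 0.65 m/s (a fall of about 2 cm) with nothing holding it ((linear speed of probe_blue above 0.65 m/s and contact force between probe_blue and the fingers below 0.01 N) or (linear speed of probe_yellow above 0.65 m/s and contact force between probe_yellow and the fingers below 0.01 N) or (linear speed of probe_white above 0.65 m/s and contact force between probe_white and the fingers below 0.01 N) or (linear speed of probe_green above 0.65 m/s and contact force between probe_green and the fingers below 0.01 N)).
It fails at once if the meter is pushed more than 30 mm (distance of meter from where it was at the start of the episode above 0.03 m).
It fails at once if the jar is pushed more than 30 mm (distance of jar from where it was at the start of the episode above 0.03 m).
It fails at once if the driver is pushed more than 30 mm (distance of driver from where it was at the start of the episode above 0.03 m).
It also fails if it takes over 104 s, if anything falls off the work surface, if the arm or the gripper's body presses on something with over 40 N, if the wrist force passes 120 N, or if a joint passes its speed limit or range.

## Robot

A 6-joint arm with a two-finger parallel gripper is mounted at the origin on the work surface. World frame = base frame: x ahead of the robot, y to its left, z up, the work surface at z = 0. Lengths are in m, angles in rad, forces in N, time in s.
With the tool pointing down it reaches from about 0.425 to 0.95 m from the base axis. Payload 3.5 kg.
Tool frame: the origin (TCP) lies between the finger pads; the fingertips stand 25 mm ahead of it and the grasp point (between the pads) lies 6 mm ahead of it (ctrl.finger_overhang is the distance from the TCP to the fingertips, in m); x points along the fingers, y is the direction in which the jaws open and shut, and the axes are right-handed (so a half turn about x gives the same grasp; the last joint's range is limited). The gripper opens to 85 mm and grips with 20 to 120 N. Pads are 22 mm wide; open, the fingers measure 114 mm over their backs; the gripper's body (76 mm by 85 mm) begins 54 mm behind the grasp point. The pads swing forward as they close: fully open they stand 13 mm farther back than shut.
Start: joints at [1.09, 0.286, 1.577, -0, 1.279, -0.15], TCP at [0.219, 0.638, 0.256] pointing down, gripper open.
Joint ranges: [-2.77, 2.77], [-0.9, 2.22], [0.21, 2.48], [-1.53, 4.67], [0.24, 2.81], [-2.84, 2.84]. Speed limits (rad/s): [2.79, 2.79, 3.14, 3.14, 3.14, 3.14].

## Interface

Orientations are given as a unit quaternion [x, y, z, w].
In Python, from plant import ctrl gives the robot as it stands.
- The arm moves only by the tool play_rows, never from a script. Its argument "targets" is a list of rows, each an object with "delta_pos": the shift along the world's x, y, z normalised to -1 to 1, where 1 is 1000 mm, a list of three; "delta_rot": the turn, a rotation vector about the world's x, y, z normalised to -1 to 1, where 1 is pi rad, a list of three; "claw": the finger opening in mm, from 0 to 85.4. In form: [{"delta_pos": [tx, ty, tz], "delta_rot": [wx, wy, wz], "claw": claw}, ...]. A call has 1 to 20 rows; each row is the pose to reach, as a shift and turn from the pose measured when the call began, turning the shorter way round; what a row does not reach only later rows make up. A row lasts 1/12 s, in which the tool goes at most 41.7 mm and 7.16 degrees, less where a joint would pass 70% of its speed; a pose out of reach is approached as far as the arm can. A call with a number of a shift or a turn outside -1 to 1 is refused whole. A call with a gripper value outside its range is refused whole. The fingers move at their own pace and stop on an object; "newtons" is the grip in N (left out, the last holds). Time passes only in rows, so rows that repeat a pose let the fingers close. It gives the time, the measured TCP pose, the force and the opening at its end, in the units of the state.
- ctrl.get_state(): the state, without advancing time (a new reading comes with each control period).
- ctrl.read_camera(name): name is "side" or "top"; returns the picture (400x640x3 uint8, blue, green, red); there is no depth.
- ctrl.calibration(name): a dict with "fx", "fy", "cx", "cy" (pixels), "k1" (the pictures are not rectified: a ray, as slopes to the right and down, at radius r is drawn at 1 + k1 r^2 times it, then the intrinsics apply), "camera_from_world" (4x4, takes a point from world to camera coordinates). Camera axes: x right, y down, z forward; pixel columns grow to the right and rows downward; lengths in m; the calibration is good to about 2 mm. A picture is of the moment at which its call begins. calibration takes no time and is no camera call.
- ctrl.sign_off(): hands the job in, once; it reports no verdict.
The state is a dict: "time": time; "qpos": joint angles; "dq": joint speeds; "joint_efforts": joint torques, N m; "eef_pos": TCP position; "tcp_rot": TCP orientation; "contact_force": force on the tool from outside, world axes, zero at the start; "wrist_torque": the same for the moment, N m; "opening": opening from 0.0 (shut) to 1.0 (fully open).
Only numpy, scipy, OpenCV 4.12 (cv2) and the standard library are available. Lean on these libraries where they do the work, as an engineer would, in place of code of your own. Each camera call takes 0.05 s, during which the arm holds its last target. There are 200 camera calls.

## Working session

There is one attempt and no reset: what is moved stays moved. The work goes in short steps, Python scripts to look and compute and a tool call to move; the robot and the scene stay as the last step left them, time stands still between calls to the robot, and variables do not carry over. Pictures are saved under pics/ and viewed, about 12 in all and at most 16, crops included, and the job is handed in when it is done.

Besides the shell and the picture viewer there is one more tool, called by a JSON object that holds its "api" and its "payload", one argument or row to a line. play_rows: Moves the arm, as the interface text tells. Its arguments: {"type":"object","properties":{"targets":{"type":"array"},"newtons":{"type":"number"}},"required":["targets"]}

```bash
mkdir -p pics; ls; python3 - <<'E'
from plant import ctrl
import cv2
for n in("top","side"):
    cv2.imwrite(f"pics/{n}0.png",ctrl.read_camera(n)); print(n,ctrl.calibration(n))
print(ctrl.get_state(),ctrl.finger_overhang)
E
```

```text
pics
top {'fx': 427.36877431758364, 'fy': 427.36877431758364, 'cx': 318.3911882366111, 'cy': 196.68878005327508, 'k1': -0.015421813139122534, 'camera_from_world': array([[-0.01363807, -0.9998444 , -0.01118832, -0.01609105],
       [-0.9858561 ,  0.0153148 , -0.16689282,  0.61362516],
       [ 0.1670382 ,  0.00875398, -0.98591156,  0.89329772],
       [ 0.        ,  0.        ,  0.        ,  1.        ]])}
side {'fx': 387.42169489868724, 'fy': 387.42169489868724, 'cx': 315.70125922022925, 'cy': 199.3374917180684, 'k1': 0.023986199737817755, 'camera_from_world': array([[ 0.75408438, -0.65674604, -0.00643421, -0.46312241],
       [-0.44115181, -0.49923   , -0.74575766,  0.29056102],
       [ 0.48656123,  0.56520266, -0.66618625,  0.67257259],
       [ 0.        ,  0.        ,  0.        ,  1.        ]])}
{'time': 0.1, 'qpos': array([ 1.08997804e+00,  2.87095305e-01,  1.57805584e+00,  6.82928982e-06,
        1.27858313e+00, -1.50015029e-01]), 'dq': array([ 0.00012439, -0.0015131 , -0.00384442,  0.00058222,  0.00032597,
        0.00065689]), 'joint_efforts': array([ 1.94992931e-04, -4.07298410e+01, -2.93697810e+01, -1.54965865e-04,
        3.45487337e-03, -3.08811451e-06]), 'eef_pos': array([0.21896637, 0.63791921, 0.25505961]), 'tcp_rot': array([ 0.11570558,  0.69769297, -0.11714379,  0.69721881]), 'contact_force': array([ 0.45423669, -1.18280741,  0.52287862]), 'wrist_torque': array([-0.02645823, -0.02780935, -0.02188575]), 'opening': 1.0034817272565495} 0.025
```

View pics/top0.png

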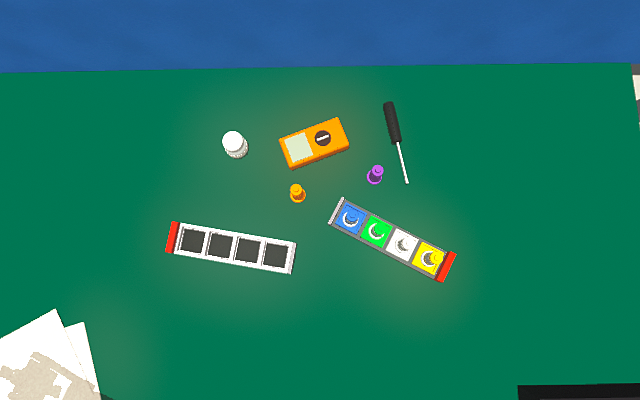

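View pics/side0.png

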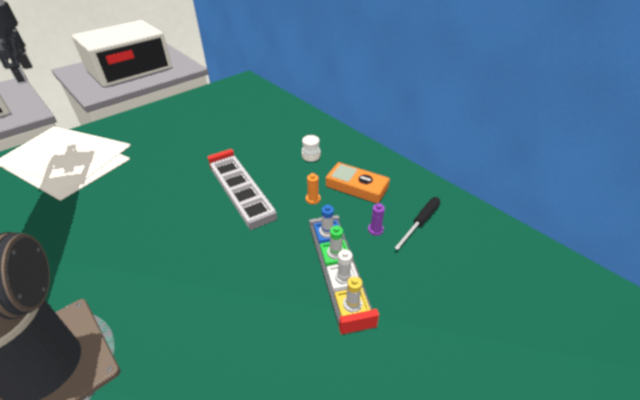

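The top view shows the soak rack with nests blue (350,217), green (376,231), white (402,243) and yellow (431,259), and its red plate at (446,267). So yellow is next to red. The calibration rack's pockets are at (193,240), (221,245), (250,250) and (278,256), with its red plate at (172,237). Look-alikes are orange (297,193) and purple (375,175), both off the rack and to be left alone. The jar at (235,145) could pass for white, but it isn't in a nest. I'll check with a close crop.

```bash
cat > h.py <<'E'
import numpy as np, cv2
from plant import ctrl
def ray(n,uv):
    c=ctrl.calibration(n); p=(np.array(uv,float)-[c['cx'],c['cy']])/[c['fx'],c['fy']]
    q=p.copy()
    for _ in range(20): q=p/(1+c['k1']*(q@q))
    T=c['camera_from_world']; R=T[:3,:3]
    return -R.T@T[:3,3], R.T@np.array([q[0],q[1],1])
def onz(n,uv,z):
    o,d=ray(n,uv); return o+d*(z-o[2])/d[2]
def tri(a,b):
    (o1,d1),(o2,d2)=ray("top",a),ray("side",b)
    s=np.linalg.lstsq(np.c_[d1,-d2],o2-o1,rcond=None)[0]
    p,q=o1+s[0]*d1,o2+s[1]*d2
    return (p+q)/2,np.linalg.norm(p-q)
def proj(n,X):
    c=ctrl.calibration(n);T=c['camera_from_world'];p=T[:3,:3]@X+T[:3,3];q=p[:2]/p[2]
    return q*(1+c['k1']*(q@q))*[c['fx'],c['fy']]+[c['cx'],c['cy']]
E
python3 - <<'E'
from h import *
t=cv2.imread("pics/top0.png");s=cv2.imread("pics/side0.png")
a=cv2.resize(t[190:290,320:460],(798,570),interpolation=cv2.INTER_NEAREST)
b=cv2.resize(s[195:335,290:390],(425,595),interpolation=cv2.INTER_NEAREST)
cv2.imwrite("pics/ct.png",a);cv2.imwrite("pics/cs.png",b)
hsv=cv2.cvtColor(t,cv2.COLOR_BGR2HSV);h,sa,v=cv2.split(hsv)
def blobs(m,lo):
    n,_,st,c=cv2.connectedComponentsWithStats(m.astype(np.uint8)); return [(c[i],st[i]) for i in range(1,n) if st[i][4]>=lo]
dark=(t.max(2)<75)
for c,st in blobs(dark,150): print("dark",c.round(1),st,onz("top",c,.012).round(4))
red=((h<6)|(h>174))&(sa>150)&(v>100)
for c,st in blobs(red,40): print("red",c.round(1),st,onz("top",c,.04).round(4))
E
```

```text
dark [391.8 122.4] [383 102  19  43 478] [ 0.796  -0.2011  0.012 ]
dark [580.2 391.6] [ 517  383  123   17 1915] [ 0.1875 -0.5801  0.012 ]
red [171.9 236.8] [165 221  15  32 269] [0.5303 0.3009 0.04  ]
red [445.2 266.3] [434 251  23  32 293] [ 0.4574 -0.2985  0.04  ]
```

View pics/ct.png

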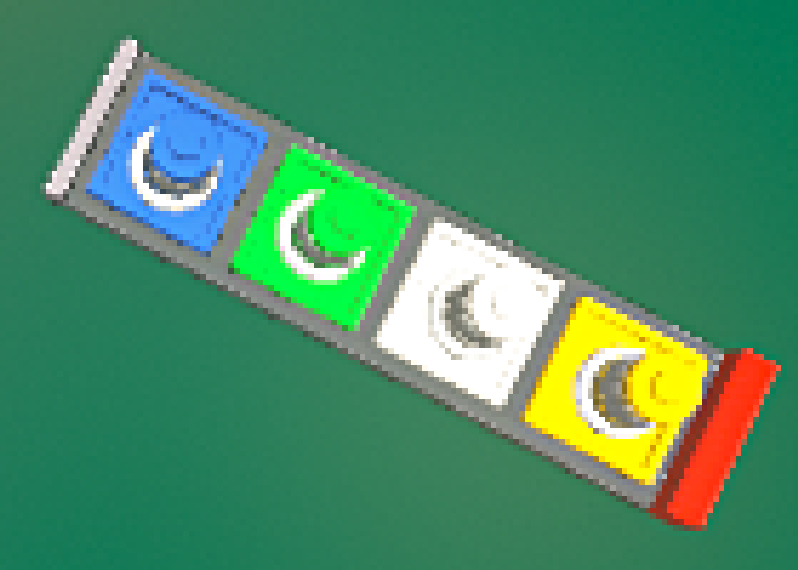

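View pics/cs.png

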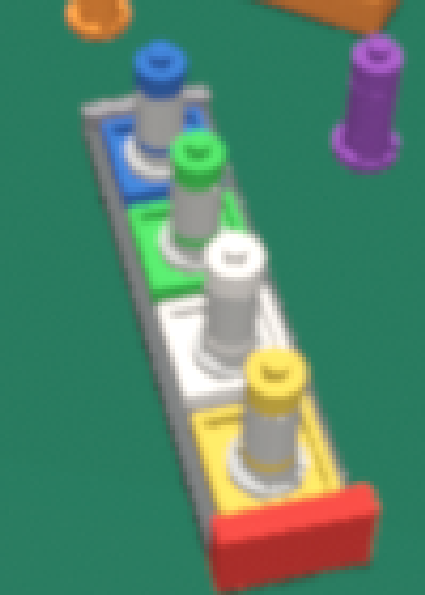

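The crops show upright blue, green, white and yellow probes, each in its own colour of nest, with yellow beside the red plate. Crop pixels of the stubs, top: blue (183,148), green (342,220), white (497,298), yellow (660,382). Side: (160,58), (197,150), (235,257), (275,370).

```bash
python3 - <<'E'
from h import *
np.set_printoptions(suppress=True,precision=4)
t=cv2.imread("pics/top0.png");h,sa,v=cv2.split(cv2.cvtColor(t,cv2.COLOR_BGR2HSV))
print("cam",ray("top",(320,200))[0])
T=dict(b=(183,148),g=(342,220),w=(497,298),y=(660,382)); S=dict(b=(160,58),g=(197,150),w=(235,257),y=(275,370))
F=dict(b=(180,162),g=(325,233),w=(477,310),y=(625,387))
a=lambda p:np.array(p)/5.7+[320-.41,190-.41]
b=lambda p:np.array(p)/4.25+[290-.38,195-.38]
for k in T: print(k,"tri",*tri(a(T[k]),b(S[k])),"stub",onz("top",a(T[k]),.096)[:2],"side",onz("side",b(S[k]),.096)[:2],"foot",onz("top",a(F[k]),.024)[:2])
def cc(m,lo):
    n,_,st,c=cv2.connectedComponentsWithStats(m.astype(np.uint8)); return [(_==i) for i in range(1,n) if st[i][4]>=lo]
def rects(name,m,z,lo):
    for q in cc(m,lo):
        r=cv2.minAreaRect(np.argwhere(q)[:,::-1].astype(np.float32))
        w=np.array([onz("top",p,z)[:2] for p in cv2.boxPoints(r)])
        print(name,np.array(r[0]),"ctr",w.mean(0),"sides",np.linalg.norm(w[1]-w[0]),np.linalg.norm(w[2]-w[1]))
roi=np.zeros(h.shape,bool);roi[190:290,150:460]=1
rects("blue",(h>100)&(h<120)&(sa>130)&roi,.024,100)
rects("green",(h>50)&(h<70)&(v>180)&roi,.024,100)
rects("yellow",(h>24)&(h<34)&(sa>150)&(v>150)&roi,.024,100)
rects("floor",(sa<60)&(v<110)&roi&(np.arange(640)<310),.012,100)
rects("red",((h<6)|(h>174))&(sa>150)&roi,.04,40)
rects("white/grey",(sa<70)&(v>110)&roi&(np.arange(640)<310),.024,100)
for p in ((297,188),(376,170)): print("lookalike",onz("top",p,.08)[:2])
E
```

```text
cam [ 0.4555 -0.0333  0.9829]
b tri [ 0.5652 -0.0947  0.0929] 0.00025498202835220264 stub [ 0.5648 -0.0944] side [ 0.5631 -0.0972] foot [ 0.5681 -0.098 ]
g tri [ 0.5377 -0.1521  0.0901] 0.0008624274211732591 stub [ 0.5375 -0.1516] side [ 0.5333 -0.1559] foot [ 0.5391 -0.1543]
w tri [ 0.5085 -0.2085  0.0847] 0.0011405716321664261 stub [ 0.5083 -0.2067] side [ 0.501  -0.2147] foot [ 0.5081 -0.2127]
y tri [ 0.4768 -0.2655  0.0874] 0.0018536087674476962 stub [ 0.4773 -0.2639] side [ 0.4711 -0.2692] foot [ 0.4774 -0.2689]
blue [350.6638 218.1388] ctr [ 0.5679 -0.0969] sides 0.05545354039634745 0.05442199645586653
green [376.2 231.1] ctr [ 0.5378 -0.1534] sides 0.054771805149972486 0.05489603946837524
yellow [428.2 258.1] ctr [ 0.4762 -0.2665] sides 0.05417964931298173 0.05768698529819085
floor [192.25 240.75] ctr [0.5229 0.2638] sides 0.04819553954918118 0.048209482891015405
floor [219.8846 245.5769] ctr [0.5111 0.2003] sides 0.04847742466223707 0.04878178463517339
floor [247.3358 250.3755] ctr [0.4994 0.1377] sides 0.04845369227803175 0.049046853225899315
floor [275.1486 255.1081] ctr [0.488  0.0747] sides 0.04812801323954876 0.048590854891164444
red [171.9494 236.7191] ctr [0.5306 0.3007] sides 0.06913869392370711 0.019244005773176732
red [445.  266.5] ctr [ 0.4572 -0.2982] sides 0.07268111925017931 0.0200967299445496
white/grey [234.5051 247.9715] ctr [0.5049 0.1653] sides 0.07289265281628053 0.270618085390509
lookalike [0.6282 0.0205]
lookalike [ 0.6651 -0.1507]
```

The geometry fits. Nest and pocket pitch is 64 mm on both racks, and the red plates sit where predicted. The probes stand within about 3 mm of the nest centres. Next I'll work out the yaw for the jaws to open across each row.

```bash
cat > go.py <<'E'
import sys; from h import *
from scipy.spatial.transform import Rotation as R
np.set_printoptions(suppress=True,precision=4)
def want(yawdeg):  # tool x down, tool y at yaw
    y=np.array([np.cos(np.radians(yawdeg)),np.sin(np.radians(yawdeg)),0]);x=np.array([0,0,-1.])
    return R.from_matrix(np.c_[x,y,np.cross(x,y)])
s=ctrl.get_state(); c=R.from_quat(s['tcp_rot']); 
def d(x,y,z,yaw): return (np.array([x,y,z])-s['eef_pos']),(want(yaw)*c.inv()).as_rotvec()/np.pi
if __name__=="__main__":
    print("t",s['time'],"eef",s['eef_pos'],"tooly",c.as_matrix()[:,1],"open",s['opening'],"q6",s['qpos'][5])
    for n,y in(("soak",-28.4),("soak+180",151.6),("cal",-10.4),("cal180",169.6)): print(n,d(0,0,0,y)[1])
E
python3 go.py
```

```text
t 0.1 eef [0.219  0.6379 0.2551] tooly [ 0.3248  0.9458 -0.0021] open 1.0034817272565495 q6 -0.15001502916900264
soak [ 0.0002 -0.0008 -0.5525]
soak+180 [0.0007 0.0002 0.4475]
cal [ 0.0003 -0.0007 -0.4525]
cal180 [0.0007 0.0003 0.5475]
```

{"api": "play_rows", "payload": {
  "targets": [
    {"delta_pos":[0.301,-0.438,0],"delta_rot":[0,-0.001,-0.4],"claw":60},
    {"delta_pos":[0.301,-0.438,0],"delta_rot":[0,-0.001,-0.4],"claw":60},
    {"delta_pos":[0.301,-0.438,0],"delta_rot":[0,-0.001,-0.4],"claw":60},
    {"delta_pos":[0.301,-0.438,0],"delta_rot":[0,-0.001,-0.4],"claw":60},
    {"delta_pos":[0.301,-0.438,0],"delta_rot":[0,-0.001,-0.4],"claw":60},
    {"delta_pos":[0.301,-0.438,0],"delta_rot":[0,-0.001,-0.4],"claw":60},
    {"delta_pos":[0.301,-0.438,0],"delta_rot":[0,-0.001,-0.4],"claw":60},
    {"delta_pos":[0.301,-0.438,0],"delta_rot":[0,-0.001,-0.4],"claw":60},
    {"delta_pos":[0.301,-0.438,0],"delta_rot":[0,-0.001,-0.4],"claw":60},
    {"delta_pos":[0.301,-0.438,0],"delta_rot":[0,-0.001,-0.4],"claw":60},
    {"delta_pos":[0.301,-0.438,0],"delta_rot":[0,-0.001,-0.4],"claw":60},
    {"delta_pos":[0.301,-0.438,0],"delta_rot":[0,-0.001,-0.4],"claw":60},
    {"delta_pos":[0.301,-0.438,0],"delta_rot":[0,-0.001,-0.4],"claw":60},
    {"delta_pos":[0.301,-0.438,0],"delta_rot":[0,-0.001,-0.4],"claw":60}
  ],
  "newtons": 40
}}

```text
time: 1.27
eef_pos: [0.5225, 0.1953, 0.2547]
tcp_rot: [-0.505, -0.493, 0.506, -0.495]
contact_force: [-0.7, 0.4, 1.1]
opening: 0.701
```

```bash
python3 - <<'E'
from go import *
print(s['time'],s['eef_pos'],s['opening'],*d(.477,-.2665,.2,-28.4))
E
```

```text
1.2667 [0.5225 0.1953 0.2547] 0.7009728899413431 [-0.0455 -0.4618 -0.0547] [ 0.0011  0.     -0.1506]
```

{"api": "play_rows", "payload": {
  "targets": [
    {"delta_pos":[-0.0455,-0.462,-0.055],"delta_rot":[0.001,0,-0.15],"claw":60},
    {"delta_pos":[-0.0455,-0.462,-0.055],"delta_rot":[0.001,0,-0.15],"claw":60},
    {"delta_pos":[-0.0455,-0.462,-0.055],"delta_rot":[0.001,0,-0.15],"claw":60},
    {"delta_pos":[-0.0455,-0.462,-0.055],"delta_rot":[0.001,0,-0.15],"claw":60},
    {"delta_pos":[-0.0455,-0.462,-0.055],"delta_rot":[0.001,0,-0.15],"claw":60},
    {"delta_pos":[-0.0455,-0.462,-0.055],"delta_rot":[0.001,0,-0.15],"claw":60},
    {"delta_pos":[-0.0455,-0.462,-0.055],"delta_rot":[0.001,0,-0.15],"claw":60},
    {"delta_pos":[-0.0455,-0.462,-0.055],"delta_rot":[0.001,0,-0.15],"claw":60},
    {"delta_pos":[-0.0455,-0.462,-0.055],"delta_rot":[0.001,0,-0.15],"claw":60},
    {"delta_pos":[-0.0455,-0.462,-0.055],"delta_rot":[0.001,0,-0.15],"claw":60},
    {"delta_pos":[-0.0455,-0.462,-0.055],"delta_rot":[0.001,0,-0.15],"claw":60},
    {"delta_pos":[-0.0455,-0.462,-0.055],"delta_rot":[0.001,0,-0.15],"claw":60},
    {"delta_pos":[-0.0455,-0.462,-0.055],"delta_rot":[0.001,0,-0.15],"claw":60},
    {"delta_pos":[-0.0455,-0.462,-0.055],"delta_rot":[0.001,0,-0.15],"claw":60}
  ]
}}

```text
time: 2.43
eef_pos: [0.4767, -0.2662, 0.199]
tcp_rot: [-0.607, -0.363, 0.607, -0.362]
contact_force: [-0.7, 0.7, -0.8]
opening: 0.705
```

```bash
python3 - <<'E'
from go import *
print(s['time'],s['eef_pos'],s['opening'],*d(.477,-.2665,.067,-28.4))
t=ctrl.read_camera("top")[180:300,310:470];u=ctrl.read_camera("side")[180:340,270:430]
cv2.imwrite("pics/a1.png",np.hstack([cv2.resize(t,(400,300)),cv2.resize(u,(300,300))]))
E
```

```text
2.4333 [ 0.4767 -0.2662  0.199 ] 0.7051370440547406 [ 0.0003 -0.0003 -0.132 ] [-0.0005 -0.0003 -0.0002]
```

View pics/a1.png

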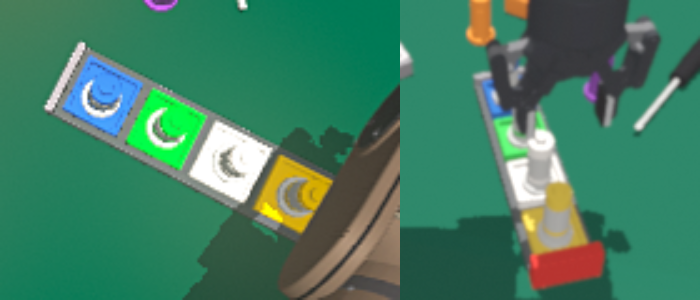

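The fingers straddle the row as planned: in the side part they are at about (525,115) and (605,110), above and behind yellow at (557,205). Next I descend, close and lift in small steps.

{"api": "play_rows", "payload": {
  "targets": [
    {"delta_pos":[0,0,-0.03],"delta_rot":[0,0,0],"claw":60},
    {"delta_pos":[0,0,-0.06],"delta_rot":[0,0,0],"claw":60},
    {"delta_pos":[0,0,-0.09],"delta_rot":[0,0,0],"claw":60},
    {"delta_pos":[0,0,-0.115],"delta_rot":[0,0,0],"claw":60},
    {"delta_pos":[0,0,-0.132],"delta_rot":[0,0,0],"claw":60},
    {"delta_pos":[0,0,-0.132],"delta_rot":[0,0,0],"claw":60},
    {"delta_pos":[0,0,-0.132],"delta_rot":[0,0,0],"claw":20},
    {"delta_pos":[0,0,-0.132],"delta_rot":[0,0,0],"claw":20},
    {"delta_pos":[0,0,-0.132],"delta_rot":[0,0,0],"claw":20},
    {"delta_pos":[0,0,-0.132],"delta_rot":[0,0,0],"claw":20},
    {"delta_pos":[0,0,-0.132],"delta_rot":[0,0,0],"claw":20},
    {"delta_pos":[0,0,-0.132],"delta_rot":[0,0,0],"claw":20},
    {"delta_pos":[0,0,-0.132],"delta_rot":[0,0,0],"claw":20},
    {"delta_pos":[0,0,-0.132],"delta_rot":[0,0,0],"claw":20}
  ]
}}

```text
time: 3.7
eef_pos: [0.4785, -0.2656, 0.0696]
tcp_rot: [0.608, 0.362, -0.606, 0.364]
contact_force: [0.1, 2.0, 7.0]
opening: 0.299
```

{"api": "play_rows", "payload": {
  "targets": [
    {"delta_pos":[0,0,0.02],"delta_rot":[0,0,0],"claw":20},
    {"delta_pos":[0,0,0.045],"delta_rot":[0,0,0],"claw":20},
    {"delta_pos":[0,0,0.075],"delta_rot":[0,0,0],"claw":20},
    {"delta_pos":[0,0,0.105],"delta_rot":[0,0,0],"claw":20},
    {"delta_pos":[0,0,0.13],"delta_rot":[0,0,0],"claw":20},
    {"delta_pos":[0,0,0.13],"delta_rot":[0,0,0],"claw":20}
  ]
}}

```text
time: 4.2
eef_pos: [0.481, -0.2678, 0.2064]
tcp_rot: [0.609, 0.358, -0.605, 0.368]
contact_force: [0.7, -0.6, -0.1]
opening: 0.289
```

```bash
python3 - <<'E'
from go import *
c0=np.array([.5054,.1691]);u=np.array([.181,.983])
for y in(-.096,-.032,.032,.096): print("pocket",y,c0+u*y)
p=c0-u*.096
print(s['time'],s['eef_pos'],s['opening'],*d(*p,.2,-10.4))
t=ctrl.read_camera("top")[180:300,310:470];u=ctrl.read_camera("side")[140:340,230:430]
cv2.imwrite("pics/a2.png",np.hstack([cv2.resize(t,(400,300)),cv2.resize(u,(300,300))]))
E
```

```text
pocket -0.096 [0.488  0.0747]
pocket -0.032 [0.4996 0.1376]
pocket 0.032 [0.5112 0.2006]
pocket 0.096 [0.5228 0.2635]
4.2 [ 0.481  -0.2678  0.2064] 0.28916190637719397 [ 0.007   0.3425 -0.0064] [0.0021 0.0042 0.0991]
```

View pics/a2.png

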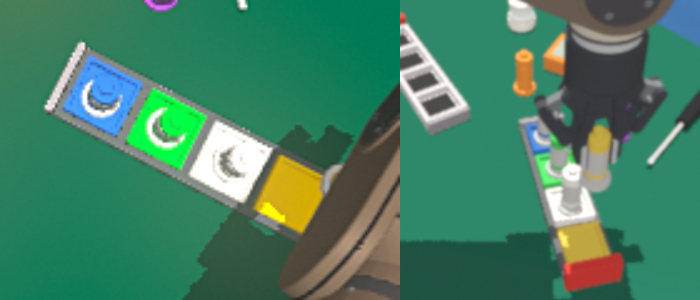

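Yellow is held upright in the jaws, at side part (597,160), and its nest is empty. Next I carry it to the far pocket.

{"api": "play_rows", "payload": {
  "targets": [
    {"delta_pos":[0.002,0.03,0],"delta_rot":[0.002,0.004,0.01],"claw":20},
    {"delta_pos":[0.003,0.065,0],"delta_rot":[0.002,0.004,0.03],"claw":20},
    {"delta_pos":[0.005,0.1,0],"delta_rot":[0.002,0.004,0.05],"claw":20},
    {"delta_pos":[0.006,0.14,0],"delta_rot":[0.002,0.004,0.07],"claw":20},
    {"delta_pos":[0.007,0.18,0],"delta_rot":[0.002,0.004,0.09],"claw":20},
    {"delta_pos":[0.007,0.22,0],"delta_rot":[0.002,0.004,0.099],"claw":20},
    {"delta_pos":[0.007,0.26,0],"delta_rot":[0.002,0.004,0.099],"claw":20},
    {"delta_pos":[0.007,0.295,0],"delta_rot":[0.002,0.004,0.099],"claw":20},
    {"delta_pos":[0.007,0.32,0],"delta_rot":[0.002,0.004,0.099],"claw":20},
    {"delta_pos":[0.007,0.335,0],"delta_rot":[0.002,0.004,0.099],"claw":20},
    {"delta_pos":[0.007,0.3425,0],"delta_rot":[0.002,0.004,0.099],"claw":20},
    {"delta_pos":[0.007,0.3425,0],"delta_rot":[0.002,0.004,0.099],"claw":20},
    {"delta_pos":[0.007,0.3425,0],"delta_rot":[0.002,0.004,0.099],"claw":20}
  ]
}}

```text
time: 5.38
eef_pos: [0.485, 0.0763, 0.199]
tcp_rot: [-0.541, -0.456, 0.546, -0.449]
contact_force: [0.6, -0.0, -1.0]
opening: 0.294
```

```bash
python3 - <<'E'
from go import *
print(s['time'],s['eef_pos'],s['opening'],s['contact_force'],*d(.488,.0747,.0655,-10.4))
t=ctrl.read_camera("top");u=ctrl.read_camera("side")[80:280,160:360]
cv2.imwrite("pics/a3.png",np.hstack([cv2.resize(t[170:290,150:310],(400,300)),cv2.resize(u,(400,300*4//3))[:300]]))
E
```

```text
5.3833 [0.485  0.0763 0.199 ] 0.2944012731827454 [ 0.5684 -0.0426 -0.9768] [ 0.003  -0.0016 -0.1335] [-0.0009 -0.0035  0.    ]
```

View pics/a3.png

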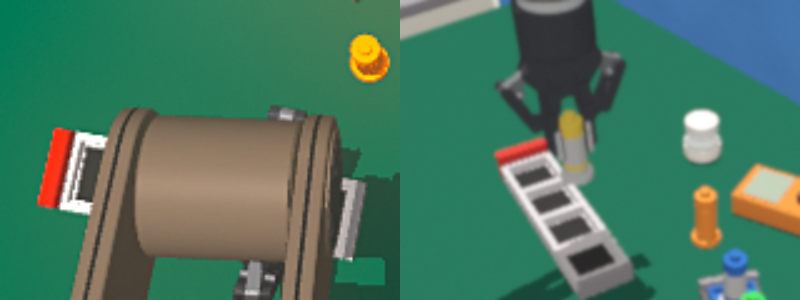

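Yellow is upright above the last pocket, held at the cap end and slightly slanted only by perspective. Next I go down to about 12 mm above the floor.

{"api": "play_rows", "payload": {
  "targets": [
    {"delta_pos":[0.003,-0.002,-0.025],"delta_rot":[-0.001,-0.0035,0],"claw":20},
    {"delta_pos":[0.003,-0.002,-0.055],"delta_rot":[-0.001,-0.0035,0],"claw":20},
    {"delta_pos":[0.003,-0.002,-0.085],"delta_rot":[-0.001,-0.0035,0],"claw":20},
    {"delta_pos":[0.003,-0.002,-0.107],"delta_rot":[-0.001,-0.0035,0],"claw":20},
    {"delta_pos":[0.003,-0.002,-0.117],"delta_rot":[-0.001,-0.0035,0],"claw":20},
    {"delta_pos":[0.003,-0.002,-0.12],"delta_rot":[-0.001,-0.0035,0],"claw":20},
    {"delta_pos":[0.003,-0.002,-0.12],"delta_rot":[-0.001,-0.0035,0],"claw":20},
    {"delta_pos":[0.003,-0.002,-0.12],"delta_rot":[-0.001,-0.0035,0],"claw":20}
  ]
}}

```text
time: 6.15
eef_pos: [0.4898, 0.0731, 0.0812]
tcp_rot: [0.545, 0.451, -0.543, 0.453]
contact_force: [0.4, 0.2, -0.4]
opening: 0.294
```

```bash
python3 - <<'E'
from go import *
print(s['time'],s['eef_pos'],s['opening'],s['contact_force'],*d(.488,.0747,.0655,-10.4))
u=ctrl.read_camera("side")[130:250,190:310]
cv2.imwrite("pics/a4.png",cv2.resize(u,(480,480)))
E
```

```text
6.15 [0.4898 0.0731 0.0812] 0.2941873923466675 [ 0.4183  0.1592 -0.4446] [-0.0018  0.0016 -0.0157] [0.0001 0.0013 0.0008]
```

View pics/a4.png

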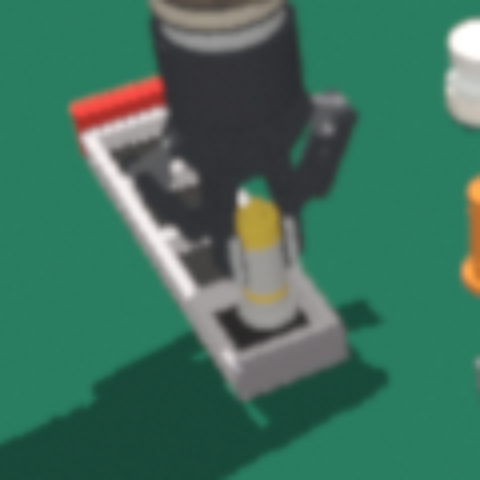

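Yellow is over the middle of the pocket at (268,315). I lower it gently.

{"api": "play_rows", "payload": {
  "targets": [
    {"delta_pos":[-0.002,0.0015,-0.004],"delta_rot":[0,0.001,0],"claw":20},
    {"delta_pos":[-0.002,0.0015,-0.008],"delta_rot":[0,0.001,0],"claw":20},
    {"delta_pos":[-0.002,0.0015,-0.012],"delta_rot":[0,0.001,0],"claw":20},
    {"delta_pos":[-0.002,0.0015,-0.015],"delta_rot":[0,0.001,0],"claw":20},
    {"delta_pos":[-0.002,0.0015,-0.015],"delta_rot":[0,0.001,0],"claw":20},
    {"delta_pos":[-0.002,0.0015,-0.015],"delta_rot":[0,0.001,0],"claw":20}
  ]
}}

```text
time: 6.7
eef_pos: [0.4878, 0.0748, 0.0662]
tcp_rot: [0.544, 0.452, -0.544, 0.452]
contact_force: [0.6, -0.0, -1.2]
opening: 0.291
```

{"api": "play_rows", "payload": {
  "targets": [
    {"delta_pos":[0,0,-0.001],"delta_rot":[0,0,0],"claw":20},
    {"delta_pos":[0,0,-0.002],"delta_rot":[0,0,0],"claw":20},
    {"delta_pos":[0,0,-0.003],"delta_rot":[0,0,0],"claw":20},
    {"delta_pos":[0,0,-0.003],"delta_rot":[0,0,0],"claw":20},
    {"delta_pos":[0,0,-0.003],"delta_rot":[0,0,0],"claw":20}
  ]
}}

```text
time: 7.12
eef_pos: [0.4883, 0.0748, 0.0656]
tcp_rot: [-0.543, -0.452, 0.544, -0.452]
contact_force: [-6.3, 0.2, 13.7]
opening: 0.294
```

Contact came at the predicted height (0.0656). I release and rise.

{"api": "play_rows", "payload": {
  "targets": [
    {"delta_pos":[0,0,0.001],"delta_rot":[0,0,0],"claw":30},
    {"delta_pos":[0,0,0.001],"delta_rot":[0,0,0],"claw":40},
    {"delta_pos":[0,0,0.001],"delta_rot":[0,0,0],"claw":60},
    {"delta_pos":[0,0,0.001],"delta_rot":[0,0,0],"claw":60},
    {"delta_pos":[0,0,0.001],"delta_rot":[0,0,0],"claw":60},
    {"delta_pos":[0,0,0.001],"delta_rot":[0,0,0],"claw":60},
    {"delta_pos":[0,0,0.03],"delta_rot":[0,0,0],"claw":60},
    {"delta_pos":[0,0,0.065],"delta_rot":[0,0,0],"claw":60},
    {"delta_pos":[0,0,0.1],"delta_rot":[0,0,0],"claw":60},
    {"delta_pos":[0,0,0.13],"delta_rot":[0,0,0],"claw":60},
    {"delta_pos":[0,0,0.13],"delta_rot":[0,0,0],"claw":60}
  ]
}}

```text
time: 8.03
eef_pos: [0.4922, 0.0748, 0.203]
tcp_rot: [0.547, 0.449, -0.54, 0.456]
contact_force: [0.4, 0.0, 0.8]
opening: 0.701
```

```bash
python3 - <<'E'
from go import *
print(s['time'],s['eef_pos'],s['opening'],*d(.508,-.210,.2,-28.4))
E
```

```text
8.0333 [0.4922 0.0748 0.203 ] 0.7006203948423624 [ 0.0158 -0.2848 -0.003 ] [ 0.001   0.0041 -0.0995]
```

{"api": "play_rows", "payload": {
  "targets": [
    {"delta_pos":[0.016,-0.04,0],"delta_rot":[0.001,0.004,-0.03],"claw":60},
    {"delta_pos":[0.016,-0.08,0],"delta_rot":[0.001,0.004,-0.06],"claw":60},
    {"delta_pos":[0.016,-0.12,0],"delta_rot":[0.001,0.004,-0.0995],"claw":60},
    {"delta_pos":[0.016,-0.16,0],"delta_rot":[0.001,0.004,-0.0995],"claw":60},
    {"delta_pos":[0.016,-0.2,0],"delta_rot":[0.001,0.004,-0.0995],"claw":60},
    {"delta_pos":[0.016,-0.24,0],"delta_rot":[0.001,0.004,-0.0995],"claw":60},
    {"delta_pos":[0.016,-0.27,0],"delta_rot":[0.001,0.004,-0.0995],"claw":60},
    {"delta_pos":[0.016,-0.285,0],"delta_rot":[0.001,0.004,-0.0995],"claw":60},
    {"delta_pos":[0.016,-0.285,0],"delta_rot":[0.001,0.004,-0.0995],"claw":60},
    {"delta_pos":[0.016,-0.285,0],"delta_rot":[0.001,0.004,-0.0995],"claw":60},
    {"delta_pos":[0.016,-0.285,0],"delta_rot":[0.001,0.004,-0.0995],"claw":60}
  ]
}}

```text
time: 8.95
eef_pos: [0.508, -0.209, 0.2023]
tcp_rot: [-0.607, -0.363, 0.607, -0.362]
contact_force: [1.0, -0.1, -0.1]
opening: 0.705
```

```bash
python3 - <<'E'
from go import *
print(s['time'],s['eef_pos'],s['opening'],*d(.508,-.210,.067,-28.4))
t=ctrl.read_camera("top");u=ctrl.read_camera("side")[130:330,190:390]
cv2.imwrite("pics/a5.png",np.hstack([cv2.resize(t[170:290,150:310],(400,300)),cv2.resize(u,(400,400))[:300]]))
E
```

```text
8.95 [ 0.508  -0.209   0.2023] 0.7050069016922593 [-0.     -0.001  -0.1353] [-0.0004 -0.0002 -0.0003]
```

View pics/a5.png

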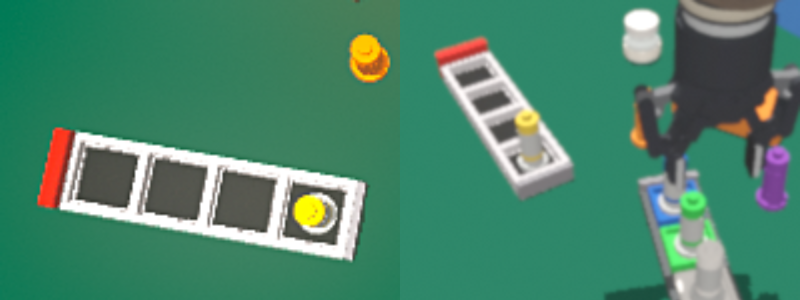

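Yellow stands upright in the centre of the last pocket (foot at (318,213), pocket centre about (317,212)). Now white.

{"api": "play_rows", "payload": {
  "targets": [
    {"delta_pos":[0,-0.001,-0.03],"delta_rot":[0,0,0],"claw":60},
    {"delta_pos":[0,-0.001,-0.06],"delta_rot":[0,0,0],"claw":60},
    {"delta_pos":[0,-0.001,-0.09],"delta_rot":[0,0,0],"claw":60},
    {"delta_pos":[0,-0.001,-0.118],"delta_rot":[0,0,0],"claw":60},
    {"delta_pos":[0,-0.001,-0.135],"delta_rot":[0,0,0],"claw":60},
    {"delta_pos":[0,-0.001,-0.135],"delta_rot":[0,0,0],"claw":60},
    {"delta_pos":[0,-0.001,-0.135],"delta_rot":[0,0,0],"claw":20},
    {"delta_pos":[0,-0.001,-0.135],"delta_rot":[0,0,0],"claw":20},
    {"delta_pos":[0,-0.001,-0.135],"delta_rot":[0,0,0],"claw":20},
    {"delta_pos":[0,-0.001,-0.135],"delta_rot":[0,0,0],"claw":20},
    {"delta_pos":[0,-0.001,-0.135],"delta_rot":[0,0,0],"claw":20},
    {"delta_pos":[0,-0.001,-0.135],"delta_rot":[0,0,0],"claw":20},
    {"delta_pos":[0,-0.001,-0.135],"delta_rot":[0,0,0],"claw":20},
    {"delta_pos":[0,-0.001,-0.135],"delta_rot":[0,0,0],"claw":20}
  ]
}}

```text
time: 10.22
eef_pos: [0.5097, -0.2102, 0.0699]
tcp_rot: [0.608, 0.362, -0.606, 0.363]
contact_force: [0.7, 1.5, 7.0]
opening: 0.292
```

{"api": "play_rows", "payload": {
  "targets": [
    {"delta_pos":[0,0,0.02],"delta_rot":[0,0,0],"claw":20},
    {"delta_pos":[0,0,0.045],"delta_rot":[0,0,0],"claw":20},
    {"delta_pos":[0,0,0.075],"delta_rot":[0,0,0],"claw":20},
    {"delta_pos":[0,0,0.105],"delta_rot":[0,0,0],"claw":20},
    {"delta_pos":[0,0,0.13],"delta_rot":[0,0,0],"claw":20},
    {"delta_pos":[0,0,0.13],"delta_rot":[0,0,0],"claw":20},
    {"delta_pos":[0,0,0.13],"delta_rot":[0,0,0],"claw":20}
  ]
}}

```text
time: 10.8
eef_pos: [0.5103, -0.2107, 0.2016]
tcp_rot: [0.608, 0.361, -0.606, 0.365]
contact_force: [0.4, -0.8, -2.2]
opening: 0.288
```

```bash
python3 - <<'E'
from go import *
print(s['time'],s['eef_pos'],s['opening'],s['contact_force'],*d(.4996,.1376,.2,-10.4))
E
```

```text
10.8 [ 0.5103 -0.2107  0.2016] 0.28775949194883815 [ 0.3567 -0.7539 -2.1506] [-0.0107  0.3483 -0.0016] [0.0007 0.0022 0.0994]
```

{"api": "play_rows", "payload": {
  "targets": [
    {"delta_pos":[-0.001,0.03,0],"delta_rot":[0.001,0.002,0.01],"claw":20},
    {"delta_pos":[-0.002,0.065,0],"delta_rot":[0.001,0.002,0.03],"claw":20},
    {"delta_pos":[-0.003,0.1,0],"delta_rot":[0.001,0.002,0.05],"claw":20},
    {"delta_pos":[-0.004,0.14,0],"delta_rot":[0.001,0.002,0.07],"claw":20},
    {"delta_pos":[-0.005,0.18,0],"delta_rot":[0.001,0.002,0.09],"claw":20},
    {"delta_pos":[-0.007,0.22,0],"delta_rot":[0.001,0.002,0.0995],"claw":20},
    {"delta_pos":[-0.008,0.26,0],"delta_rot":[0.001,0.002,0.0995],"claw":20},
    {"delta_pos":[-0.009,0.3,0],"delta_rot":[0.001,0.002,0.0995],"claw":20},
    {"delta_pos":[-0.01,0.325,0],"delta_rot":[0.001,0.002,0.0995],"claw":20},
    {"delta_pos":[-0.0105,0.342,0],"delta_rot":[0.001,0.002,0.0995],"claw":20},
    {"delta_pos":[-0.0105,0.348,0],"delta_rot":[0.001,0.002,0.0995],"claw":20},
    {"delta_pos":[-0.0105,0.348,0],"delta_rot":[0.001,0.002,0.0995],"claw":20},
    {"delta_pos":[-0.0105,0.348,0],"delta_rot":[0.001,0.002,0.0995],"claw":20},
    {"delta_pos":[-0.0105,0.348,0],"delta_rot":[0.001,0.002,0.0995],"claw":20}
  ]
}}

```text
time: 11.97
eef_pos: [0.4995, 0.1362, 0.2006]
tcp_rot: [-0.543, -0.453, 0.544, -0.452]
contact_force: [0.1, 0.0, -1.4]
opening: 0.288
```

```bash
python3 - <<'E'
from go import *
print(s['time'],s['eef_pos'],s['opening'],s['contact_force'],*d(.4996,.1376,.068,-10.4))
E
```

```text
11.9667 [0.4995 0.1362 0.2006] 0.28788189344644644 [ 0.0704  0.0181 -1.4359] [ 0.0001  0.0014 -0.1326] [-0.0002 -0.0004  0.0003]
```

{"api": "play_rows", "payload": {
  "targets": [
    {"delta_pos":[0,0.001,-0.025],"delta_rot":[0,0,0],"claw":20},
    {"delta_pos":[0,0.001,-0.055],"delta_rot":[0,0,0],"claw":20},
    {"delta_pos":[0,0.001,-0.085],"delta_rot":[0,0,0],"claw":20},
    {"delta_pos":[0,0.001,-0.107],"delta_rot":[0,0,0],"claw":20},
    {"delta_pos":[0,0.001,-0.12],"delta_rot":[0,0,0],"claw":20},
    {"delta_pos":[0,0.001,-0.124],"delta_rot":[0,0,0],"claw":20},
    {"delta_pos":[0,0.001,-0.128],"delta_rot":[0,0,0],"claw":20},
    {"delta_pos":[0,0.001,-0.131],"delta_rot":[0,0,0],"claw":20},
    {"delta_pos":[0,0.001,-0.133],"delta_rot":[0,0,0],"claw":20},
    {"delta_pos":[0,0.001,-0.134],"delta_rot":[0,0,0],"claw":20},
    {"delta_pos":[0,0.001,-0.134],"delta_rot":[0,0,0],"claw":20},
    {"delta_pos":[0,0.001,-0.134],"delta_rot":[0,0,0],"claw":20}
  ]
}}

```text
time: 12.97
eef_pos: [0.5, 0.1372, 0.0673]
tcp_rot: [0.544, 0.453, -0.543, 0.452]
contact_force: [0.2, 0.2, -1.2]
opening: 0.291
```

{"api": "play_rows", "payload": {
  "targets": [
    {"delta_pos":[0,0,-0.001],"delta_rot":[0,0,0],"claw":20},
    {"delta_pos":[0,0,-0.002],"delta_rot":[0,0,0],"claw":20},
    {"delta_pos":[0,0,-0.003],"delta_rot":[0,0,0],"claw":20},
    {"delta_pos":[0,0,-0.003],"delta_rot":[0,0,0],"claw":20},
    {"delta_pos":[0,0,-0.003],"delta_rot":[0,0,0],"claw":20}
  ]
}}

```text
time: 13.38
eef_pos: [0.5006, 0.1374, 0.0659]
tcp_rot: [0.544, 0.453, -0.543, 0.452]
contact_force: [-3.3, 0.4, 6.7]
opening: 0.294
```

Contact again at 0.0659. I release and rise.

{"api": "play_rows", "payload": {
  "targets": [
    {"delta_pos":[0,0,0.001],"delta_rot":[0,0,0],"claw":30},
    {"delta_pos":[0,0,0.001],"delta_rot":[0,0,0],"claw":40},
    {"delta_pos":[0,0,0.001],"delta_rot":[0,0,0],"claw":60},
    {"delta_pos":[0,0,0.001],"delta_rot":[0,0,0],"claw":60},
    {"delta_pos":[0,0,0.001],"delta_rot":[0,0,0],"claw":60},
    {"delta_pos":[0,0,0.001],"delta_rot":[0,0,0],"claw":60},
    {"delta_pos":[0,0,0.03],"delta_rot":[0,0,0],"claw":60},
    {"delta_pos":[0,0,0.065],"delta_rot":[0,0,0],"claw":60},
    {"delta_pos":[0,0,0.1],"delta_rot":[0,0,0],"claw":60},
    {"delta_pos":[0,0,0.135],"delta_rot":[0,0,0],"claw":60},
    {"delta_pos":[0,0,0.135],"delta_rot":[0,0,0],"claw":60},
    {"delta_pos":[0,0,0.135],"delta_rot":[0,0,0],"claw":60}
  ]
}}

```text
time: 14.38
eef_pos: [0.5022, 0.1375, 0.2039]
tcp_rot: [0.545, 0.451, -0.541, 0.454]
contact_force: [-0.1, 0.5, 0.5]
opening: 0.704
```

```bash
python3 - <<'E'
from go import *
print(s['time'],s['eef_pos'],s['opening'],*d(.5385,-.153,.2,-28.4))
E
```

```text
14.3833 [0.5022 0.1375 0.2039] 0.7044655787492714 [ 0.0363 -0.2905 -0.0039] [ 0.      0.0022 -0.0998]
```

{"api": "play_rows", "payload": {
  "targets": [
    {"delta_pos":[0.01,-0.04,0],"delta_rot":[0,0.002,-0.03],"claw":60},
    {"delta_pos":[0.02,-0.08,0],"delta_rot":[0,0.002,-0.06],"claw":60},
    {"delta_pos":[0.025,-0.12,0],"delta_rot":[0,0.002,-0.1],"claw":60},
    {"delta_pos":[0.03,-0.16,0],"delta_rot":[0,0.002,-0.1],"claw":60},
    {"delta_pos":[0.035,-0.2,0],"delta_rot":[0,0.002,-0.1],"claw":60},
    {"delta_pos":[0.036,-0.24,0],"delta_rot":[0,0.002,-0.1],"claw":60},
    {"delta_pos":[0.036,-0.275,0],"delta_rot":[0,0.002,-0.1],"claw":60},
    {"delta_pos":[0.036,-0.2905,0],"delta_rot":[0,0.002,-0.1],"claw":60},
    {"delta_pos":[0.036,-0.2905,0],"delta_rot":[0,0.002,-0.1],"claw":60},
    {"delta_pos":[0.036,-0.2905,0],"delta_rot":[0,0.002,-0.1],"claw":60},
    {"delta_pos":[0.036,-0.2905,0],"delta_rot":[0,0.002,-0.1],"claw":60}
  ]
}}

```text
time: 15.3
eef_pos: [0.5375, -0.1519, 0.2024]
tcp_rot: [-0.607, -0.363, 0.608, -0.361]
contact_force: [0.6, 0.5, 0.0]
opening: 0.705
```

```bash
python3 - <<'E'
from go import *
print(s['time'],s['eef_pos'],s['opening'],*d(.5385,-.153,.067,-28.4))
t=ctrl.read_camera("top");u=ctrl.read_camera("side")[130:330,190:390]
cv2.imwrite("pics/a6.png",np.hstack([cv2.resize(t[170:290,150:310],(400,300)),cv2.resize(u,(400,400))[:300]]))
E
```

```text
15.3 [ 0.5375 -0.1519  0.2024] 0.7053385421078824 [ 0.001  -0.0011 -0.1354] [-0.0005 -0.0006  0.0001]
```

View pics/a6.png

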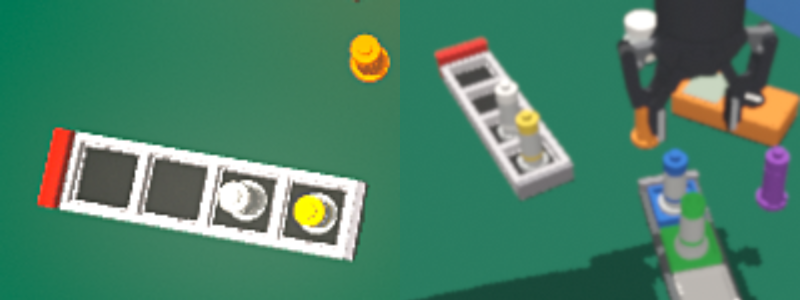

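White (243,198) and yellow (318,212) stand centred and upright in their pockets. Next is green.

{"api": "play_rows", "payload": {
  "targets": [
    {"delta_pos":[0.001,-0.001,-0.03],"delta_rot":[0,0,0],"claw":60},
    {"delta_pos":[0.001,-0.001,-0.06],"delta_rot":[0,0,0],"claw":60},
    {"delta_pos":[0.001,-0.001,-0.09],"delta_rot":[0,0,0],"claw":60},
    {"delta_pos":[0.001,-0.001,-0.118],"delta_rot":[0,0,0],"claw":60},
    {"delta_pos":[0.001,-0.001,-0.135],"delta_rot":[0,0,0],"claw":60},
    {"delta_pos":[0.001,-0.001,-0.135],"delta_rot":[0,0,0],"claw":60},
    {"delta_pos":[0.001,-0.001,-0.135],"delta_rot":[0,0,0],"claw":20},
    {"delta_pos":[0.001,-0.001,-0.135],"delta_rot":[0,0,0],"claw":20},
    {"delta_pos":[0.001,-0.001,-0.135],"delta_rot":[0,0,0],"claw":20},
    {"delta_pos":[0.001,-0.001,-0.135],"delta_rot":[0,0,0],"claw":20},
    {"delta_pos":[0.001,-0.001,-0.135],"delta_rot":[0,0,0],"claw":20},
    {"delta_pos":[0.001,-0.001,-0.135],"delta_rot":[0,0,0],"claw":20},
    {"delta_pos":[0.001,-0.001,-0.135],"delta_rot":[0,0,0],"claw":20},
    {"delta_pos":[0.001,-0.001,-0.135],"delta_rot":[0,0,0],"claw":20}
  ]
}}

```text
time: 16.57
eef_pos: [0.5403, -0.1528, 0.0703]
tcp_rot: [0.608, 0.362, -0.606, 0.363]
contact_force: [0.2, 2.1, 6.6]
opening: 0.294
```

{"api": "play_rows", "payload": {
  "targets": [
    {"delta_pos":[0,0,0.02],"delta_rot":[0,0,0],"claw":20},
    {"delta_pos":[0,0,0.045],"delta_rot":[0,0,0],"claw":20},
    {"delta_pos":[0,0,0.075],"delta_rot":[0,0,0],"claw":20},
    {"delta_pos":[0,0,0.105],"delta_rot":[0,0,0],"claw":20},
    {"delta_pos":[0,0,0.13],"delta_rot":[0,0,0],"claw":20},
    {"delta_pos":[0,0,0.13],"delta_rot":[0,0,0],"claw":20},
    {"delta_pos":[0,0,0.13],"delta_rot":[0,0,0],"claw":20}
  ]
}}

```text
time: 17.15
eef_pos: [0.5409, -0.1532, 0.2018]
tcp_rot: [0.609, 0.361, -0.606, 0.364]
contact_force: [-0.3, 0.4, -1.2]
opening: 0.296
```

```bash
python3 - <<'E'
from go import *
print(s['time'],s['eef_pos'],s['opening'],s['contact_force'],*d(.5112,.2006,.2,-10.4))
E
```

```text
17.15 [ 0.5409 -0.1532  0.2018] 0.2963148981921318 [-0.2789  0.4375 -1.1717] [-0.0297  0.3538 -0.0018] [0.0003 0.002  0.0997]
```

{"api": "play_rows", "payload": {
  "targets": [
    {"delta_pos":[-0.003,0.03,0],"delta_rot":[0,0.002,0.01],"claw":20},
    {"delta_pos":[-0.006,0.065,0],"delta_rot":[0,0.002,0.03],"claw":20},
    {"delta_pos":[-0.009,0.1,0],"delta_rot":[0,0.002,0.05],"claw":20},
    {"delta_pos":[-0.012,0.14,0],"delta_rot":[0,0.002,0.07],"claw":20},
    {"delta_pos":[-0.015,0.18,0],"delta_rot":[0,0.002,0.09],"claw":20},
    {"delta_pos":[-0.018,0.22,0],"delta_rot":[0,0.002,0.0995],"claw":20},
    {"delta_pos":[-0.021,0.26,0],"delta_rot":[0,0.002,0.0995],"claw":20},
    {"delta_pos":[-0.025,0.3,0],"delta_rot":[0,0.002,0.0995],"claw":20},
    {"delta_pos":[-0.028,0.33,0],"delta_rot":[0,0.002,0.0995],"claw":20},
    {"delta_pos":[-0.0295,0.347,0],"delta_rot":[0,0.002,0.0995],"claw":20},
    {"delta_pos":[-0.0295,0.354,0],"delta_rot":[0,0.002,0.0995],"claw":20},
    {"delta_pos":[-0.0295,0.354,0],"delta_rot":[0,0.002,0.0995],"claw":20},
    {"delta_pos":[-0.0295,0.354,0],"delta_rot":[0,0.002,0.0995],"claw":20},
    {"delta_pos":[-0.0295,0.354,0],"delta_rot":[0,0.002,0.0995],"claw":20}
  ]
}}

```text
time: 18.32
eef_pos: [0.5113, 0.1995, 0.2008]
tcp_rot: [-0.543, -0.452, 0.545, -0.452]
contact_force: [-0.2, -0.3, -1.1]
opening: 0.293
```

```bash
python3 - <<'E'
from go import *
print(s['time'],s['eef_pos'],s['opening'],s['contact_force'],*d(.5112,.2006,.0665,-10.4))
E
```

```text
18.3167 [0.5113 0.1995 0.2008] 0.29317124490595575 [-0.1575 -0.3315 -1.0776] [-0.0001  0.0011 -0.1343] [ 0.0006 -0.0005  0.0006]
```

{"api": "play_rows", "payload": {
  "targets": [
    {"delta_pos":[0,0.001,-0.025],"delta_rot":[0,0,0],"claw":20},
    {"delta_pos":[0,0.001,-0.055],"delta_rot":[0,0,0],"claw":20},
    {"delta_pos":[0,0.001,-0.085],"delta_rot":[0,0,0],"claw":20},
    {"delta_pos":[0,0.001,-0.107],"delta_rot":[0,0,0],"claw":20},
    {"delta_pos":[0,0.001,-0.12],"delta_rot":[0,0,0],"claw":20},
    {"delta_pos":[0,0.001,-0.124],"delta_rot":[0,0,0],"claw":20},
    {"delta_pos":[0,0.001,-0.128],"delta_rot":[0,0,0],"claw":20},
    {"delta_pos":[0,0.001,-0.131],"delta_rot":[0,0,0],"claw":20},
    {"delta_pos":[0,0.001,-0.133],"delta_rot":[0,0,0],"claw":20},
    {"delta_pos":[0,0.001,-0.134],"delta_rot":[0,0,0],"claw":20},
    {"delta_pos":[0,0.001,-0.135],"delta_rot":[0,0,0],"claw":20},
    {"delta_pos":[0,0.001,-0.136],"delta_rot":[0,0,0],"claw":20},
    {"delta_pos":[0,0.001,-0.136],"delta_rot":[0,0,0],"claw":20},
    {"delta_pos":[0,0.001,-0.136],"delta_rot":[0,0,0],"claw":20}
  ]
}}

```text
time: 19.48
eef_pos: [0.512, 0.2007, 0.0663]
tcp_rot: [-0.543, -0.452, 0.544, -0.453]
contact_force: [-1.8, -0.8, 6.4]
opening: 0.29
```

Contact (6 N) at the floor. I release and rise.

{"api": "play_rows", "payload": {
  "targets": [
    {"delta_pos":[0,0,0],"delta_rot":[0,0,0],"claw":30},
    {"delta_pos":[0,0,0],"delta_rot":[0,0,0],"claw":40},
    {"delta_pos":[0,0,0],"delta_rot":[0,0,0],"claw":60},
    {"delta_pos":[0,0,0],"delta_rot":[0,0,0],"claw":60},
    {"delta_pos":[0,0,0.001],"delta_rot":[0,0,0],"claw":60},
    {"delta_pos":[0,0,0.001],"delta_rot":[0,0,0],"claw":60},
    {"delta_pos":[0,0,0.03],"delta_rot":[0,0,0],"claw":60},
    {"delta_pos":[0,0,0.065],"delta_rot":[0,0,0],"claw":60},
    {"delta_pos":[0,0,0.1],"delta_rot":[0,0,0],"claw":60},
    {"delta_pos":[0,0,0.135],"delta_rot":[0,0,0],"claw":60},
    {"delta_pos":[0,0,0.135],"delta_rot":[0,0,0],"claw":60},
    {"delta_pos":[0,0,0.135],"delta_rot":[0,0,0],"claw":60}
  ]
}}

```text
time: 20.48
eef_pos: [0.5137, 0.201, 0.2046]
tcp_rot: [0.545, 0.451, -0.542, 0.454]
contact_force: [-0.3, -0.4, -0.5]
opening: 0.705
```

```bash
python3 - <<'E'
from go import *
print(s['time'],s['eef_pos'],s['opening'],*d(.567,-.0965,.2,-28.4))
E
```

```text
20.4833 [0.5137 0.201  0.2046] 0.7047283060087092 [ 0.0533 -0.2975 -0.0046] [ 0.0005  0.002  -0.0995]
```

{"api": "play_rows", "payload": {
  "targets": [
    {"delta_pos":[0.01,-0.04,0],"delta_rot":[0,0.002,-0.03],"claw":60},
    {"delta_pos":[0.02,-0.08,0],"delta_rot":[0,0.002,-0.06],"claw":60},
    {"delta_pos":[0.03,-0.12,0],"delta_rot":[0,0.002,-0.0995],"claw":60},
    {"delta_pos":[0.035,-0.16,0],"delta_rot":[0,0.002,-0.0995],"claw":60},
    {"delta_pos":[0.04,-0.2,0],"delta_rot":[0,0.002,-0.0995],"claw":60},
    {"delta_pos":[0.045,-0.24,0],"delta_rot":[0,0.002,-0.0995],"claw":60},
    {"delta_pos":[0.05,-0.275,0],"delta_rot":[0,0.002,-0.0995],"claw":60},
    {"delta_pos":[0.0533,-0.2975,0],"delta_rot":[0,0.002,-0.0995],"claw":60},
    {"delta_pos":[0.0533,-0.2975,0],"delta_rot":[0,0.002,-0.0995],"claw":60},
    {"delta_pos":[0.0533,-0.2975,0],"delta_rot":[0,0.002,-0.0995],"claw":60},
    {"delta_pos":[0.0533,-0.2975,0],"delta_rot":[0,0.002,-0.0995],"claw":60}
  ]
}}

```text
time: 21.4
eef_pos: [0.5661, -0.0957, 0.2029]
tcp_rot: [-0.606, -0.363, 0.608, -0.361]
contact_force: [0.4, 0.1, -0.1]
opening: 0.701
```

```bash
python3 - <<'E'
from go import *
print(s['time'],s['eef_pos'],s['opening'],*d(.567,-.0965,.067,-28.4))
t=ctrl.read_camera("top");u=ctrl.read_camera("side")[130:330,190:390]
cv2.imwrite("pics/a7.png",np.hstack([cv2.resize(t[170:290,150:310],(400,300)),cv2.resize(u,(400,400))[:300]]))
E
```

```text
21.4 [ 0.5661 -0.0957  0.2029] 0.7009950789447927 [ 0.0009 -0.0008 -0.1359] [-0.    -0.001  0.   ]
```

View pics/a7.png

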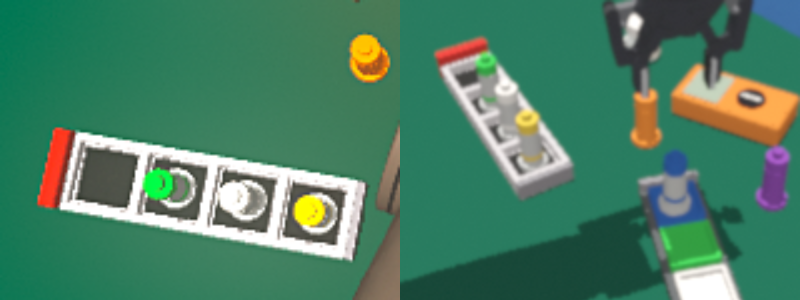

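Green (178,187), white and yellow are all upright and centred. Blue is last.

{"api": "play_rows", "payload": {
  "targets": [
    {"delta_pos":[0.001,-0.001,-0.03],"delta_rot":[0,0,0],"claw":60},
    {"delta_pos":[0.001,-0.001,-0.06],"delta_rot":[0,0,0],"claw":60},
    {"delta_pos":[0.001,-0.001,-0.09],"delta_rot":[0,0,0],"claw":60},
    {"delta_pos":[0.001,-0.001,-0.118],"delta_rot":[0,0,0],"claw":60},
    {"delta_pos":[0.001,-0.001,-0.136],"delta_rot":[0,0,0],"claw":60},
    {"delta_pos":[0.001,-0.001,-0.136],"delta_rot":[0,0,0],"claw":60},
    {"delta_pos":[0.001,-0.001,-0.136],"delta_rot":[0,0,0],"claw":20},
    {"delta_pos":[0.001,-0.001,-0.136],"delta_rot":[0,0,0],"claw":20},
    {"delta_pos":[0.001,-0.001,-0.136],"delta_rot":[0,0,0],"claw":20},
    {"delta_pos":[0.001,-0.001,-0.136],"delta_rot":[0,0,0],"claw":20},
    {"delta_pos":[0.001,-0.001,-0.136],"delta_rot":[0,0,0],"claw":20},
    {"delta_pos":[0.001,-0.001,-0.136],"delta_rot":[0,0,0],"claw":20},
    {"delta_pos":[0.001,-0.001,-0.136],"delta_rot":[0,0,0],"claw":20},
    {"delta_pos":[0.001,-0.001,-0.136],"delta_rot":[0,0,0],"claw":20}
  ]
}}

```text
time: 22.67
eef_pos: [0.5689, -0.0962, 0.0699]
tcp_rot: [0.608, 0.362, -0.607, 0.363]
contact_force: [-0.4, 2.1, 5.3]
opening: 0.296
```

{"api": "play_rows", "payload": {
  "targets": [
    {"delta_pos":[0,0,0.02],"delta_rot":[0,0,0],"claw":20},
    {"delta_pos":[0,0,0.045],"delta_rot":[0,0,0],"claw":20},
    {"delta_pos":[0,0,0.075],"delta_rot":[0,0,0],"claw":20},
    {"delta_pos":[0,0,0.105],"delta_rot":[0,0,0],"claw":20},
    {"delta_pos":[0,0,0.13],"delta_rot":[0,0,0],"claw":20},
    {"delta_pos":[0,0,0.13],"delta_rot":[0,0,0],"claw":20},
    {"delta_pos":[0,0,0.13],"delta_rot":[0,0,0],"claw":20}
  ]
}}

```text
time: 23.25
eef_pos: [0.5696, -0.0967, 0.2016]
tcp_rot: [0.608, 0.361, -0.606, 0.364]
contact_force: [-0.2, 0.1, -1.9]
opening: 0.291
```

```bash
python3 - <<'E'
from go import *
print(s['time'],s['eef_pos'],s['opening'],s['contact_force'],*d(.5228,.2635,.2,-10.4))
E
```

```text
23.25 [ 0.5696 -0.0967  0.2016] 0.29148580100819677 [-0.2326  0.069  -1.8878] [-0.0468  0.3602 -0.0016] [0.0006 0.0019 0.0996]
```

{"api": "play_rows", "payload": {
  "targets": [
    {"delta_pos":[-0.004,0.03,0],"delta_rot":[0,0.002,0.01],"claw":20},
    {"delta_pos":[-0.008,0.065,0],"delta_rot":[0,0.002,0.03],"claw":20},
    {"delta_pos":[-0.013,0.1,0],"delta_rot":[0,0.002,0.05],"claw":20},
    {"delta_pos":[-0.018,0.14,0],"delta_rot":[0,0.002,0.07],"claw":20},
    {"delta_pos":[-0.023,0.18,0],"delta_rot":[0,0.002,0.09],"claw":20},
    {"delta_pos":[-0.029,0.22,0],"delta_rot":[0,0.002,0.0995],"claw":20},
    {"delta_pos":[-0.034,0.26,0],"delta_rot":[0,0.002,0.0995],"claw":20},
    {"delta_pos":[-0.039,0.3,0],"delta_rot":[0,0.002,0.0995],"claw":20},
    {"delta_pos":[-0.043,0.33,0],"delta_rot":[0,0.002,0.0995],"claw":20},
    {"delta_pos":[-0.0465,0.352,0],"delta_rot":[0,0.002,0.0995],"claw":20},
    {"delta_pos":[-0.0465,0.361,0],"delta_rot":[0,0.002,0.0995],"claw":20},
    {"delta_pos":[-0.0465,0.361,0],"delta_rot":[0,0.002,0.0995],"claw":20},
    {"delta_pos":[-0.0465,0.361,0],"delta_rot":[0,0.002,0.0995],"claw":20},
    {"delta_pos":[-0.0465,0.361,0],"delta_rot":[0,0.002,0.0995],"claw":20}
  ]
}}

```text
time: 24.42
eef_pos: [0.523, 0.263, 0.2004]
tcp_rot: [-0.542, -0.452, 0.545, -0.453]
contact_force: [-0.8, -0.0, -1.5]
opening: 0.291
```

```bash
python3 - <<'E'
from go import *
print(s['time'],s['eef_pos'],s['opening'],s['contact_force'],*d(.5228,.2635,.0665,-10.4))
E
```

```text
24.4167 [0.523  0.263  0.2004] 0.29111605813022434 [-0.8474 -0.0051 -1.5394] [-0.0002  0.0005 -0.1339] [ 0.001  -0.0007  0.0005]
```

{"api": "play_rows", "payload": {
  "targets": [
    {"delta_pos":[0,0,-0.025],"delta_rot":[0,0,0],"claw":20},
    {"delta_pos":[0,0,-0.055],"delta_rot":[0,0,0],"claw":20},
    {"delta_pos":[0,0,-0.085],"delta_rot":[0,0,0],"claw":20},
    {"delta_pos":[0,0,-0.107],"delta_rot":[0,0,0],"claw":20},
    {"delta_pos":[0,0,-0.12],"delta_rot":[0,0,0],"claw":20},
    {"delta_pos":[0,0,-0.124],"delta_rot":[0,0,0],"claw":20},
    {"delta_pos":[0,0,-0.128],"delta_rot":[0,0,0],"claw":20},
    {"delta_pos":[0,0,-0.131],"delta_rot":[0,0,0],"claw":20},
    {"delta_pos":[0,0,-0.133],"delta_rot":[0,0,0],"claw":20},
    {"delta_pos":[0,0,-0.134],"delta_rot":[0,0,0],"claw":20},
    {"delta_pos":[0,0,-0.135],"delta_rot":[0,0,0],"claw":20},
    {"delta_pos":[0,0,-0.136],"delta_rot":[0,0,0],"claw":20},
    {"delta_pos":[0,0,-0.136],"delta_rot":[0,0,0],"claw":20},
    {"delta_pos":[0,0,-0.136],"delta_rot":[0,0,0],"claw":20}
  ]
}}

```text
time: 25.58
eef_pos: [0.5237, 0.2633, 0.0659]
tcp_rot: [-0.543, -0.452, 0.544, -0.453]
contact_force: [-1.9, -0.6, 5.7]
opening: 0.29
```

{"api": "play_rows", "payload": {
  "targets": [
    {"delta_pos":[0,0,0],"delta_rot":[0,0,0],"claw":30},
    {"delta_pos":[0,0,0],"delta_rot":[0,0,0],"claw":40},
    {"delta_pos":[0,0,0],"delta_rot":[0,0,0],"claw":60},
    {"delta_pos":[0,0,0],"delta_rot":[0,0,0],"claw":60},
    {"delta_pos":[0,0,0.001],"delta_rot":[0,0,0],"claw":60},
    {"delta_pos":[0,0,0.001],"delta_rot":[0,0,0],"claw":60},
    {"delta_pos":[0,0,0.03],"delta_rot":[0,0,0],"claw":60},
    {"delta_pos":[0,0,0.065],"delta_rot":[0,0,0],"claw":60},
    {"delta_pos":[0,0,0.1],"delta_rot":[0,0,0],"claw":60},
    {"delta_pos":[0,0,0.135],"delta_rot":[0,0,0],"claw":60},
    {"delta_pos":[0,0,0.17],"delta_rot":[0,0,0],"claw":60},
    {"delta_pos":[0,0,0.19],"delta_rot":[0,0,0],"claw":60},
    {"delta_pos":[-0.03,0.03,0.19],"delta_rot":[0,0,0],"claw":60},
    {"delta_pos":[-0.06,0.07,0.19],"delta_rot":[0,0,0],"claw":60},
    {"delta_pos":[-0.09,0.11,0.19],"delta_rot":[0,0,0],"claw":60},
    {"delta_pos":[-0.12,0.15,0.19],"delta_rot":[0,0,0],"claw":60},
    {"delta_pos":[-0.15,0.19,0.19],"delta_rot":[0,0,0],"claw":60},
    {"delta_pos":[-0.15,0.22,0.19],"delta_rot":[0,0,0],"claw":60},
    {"delta_pos":[-0.15,0.22,0.19],"delta_rot":[0,0,0],"claw":60},
    {"delta_pos":[-0.15,0.22,0.19],"delta_rot":[0,0,0],"claw":60}
  ]
}}

```text
time: 27.25
eef_pos: [0.3714, 0.4865, 0.2557]
tcp_rot: [-0.542, -0.453, 0.543, -0.454]
contact_force: [-0.3, -0.4, 0.3]
opening: 0.701
```

```bash
python3 - <<'E'
from go import *
print(s['time'],s['eef_pos'],s['opening'],s['contact_force'])
t=ctrl.read_camera("top");u=ctrl.read_camera("side")
cv2.imwrite("pics/a8.png",np.hstack([cv2.resize(t[90:290,150:470],(480,300)),cv2.resize(u[120:320,200:400],(300,300))]))
t0=cv2.imread("pics/top0.png");d0=cv2.absdiff(t,t0).max(2)>50
for n,(x0,y0,x1,y1) in dict(jar=(215,125,255,165),meter=(272,112,355,172),driver=(378,97,412,187),orange=(286,180,308,205),purple=(364,162,388,187)).items(): print(n,"changed px",d0[y0:y1,x0:x1].sum())
h,sa,v=cv2.split(cv2.cvtColor(t,cv2.COLOR_BGR2HSV));roi=np.zeros(h.shape,bool);roi[215:275,176:300]=1
for n,m in dict(blue=(h>100)&(h<120)&(sa>130),green=(h>50)&(h<70)&(v>200)&(sa>200),yellow=(h>24)&(h<34)&(sa>150)).items():
    p=np.argwhere(m&roi)[:,::-1].mean(0); X=onz("top",p,.080)[:2]; r=X-[.5054,.1691]; print(n,"cap y,x in rack",r@[.181,.983],r@[.983,-.181])
E
```

```text
27.25 [0.3714 0.4865 0.2557] 0.7008670470297933 [-0.3091 -0.4239  0.2971]
jar changed px 0
meter changed px 0
driver changed px 0
orange changed px 0
purple changed px 0
blue cap y,x in rack 0.09320116580570406 0.0016822463456030064
green cap y,x in rack 0.030854576109860185 0.00149419317972534
yellow cap y,x in rack -0.09893639646896214 0.0009503413875811793
```

View pics/a8.png

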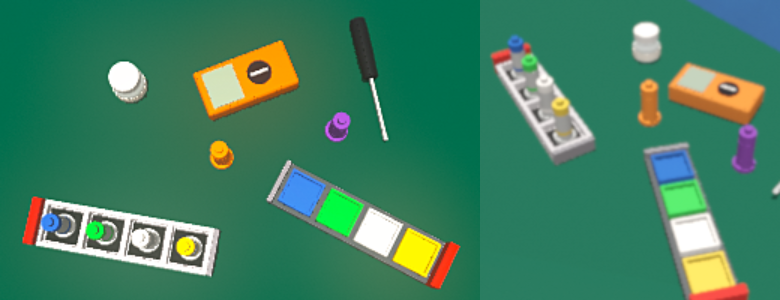

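All four probes stand upright in reverse order: blue (60,225) next to red, then green, white and yellow. The nests are empty and the bystanders are unmoved. I'm handing it in.

```bash
python3 -c "
from plant import ctrl
print(ctrl.sign_off())"
```

```text
the job is handed in; nothing more can be done
None
```

All four probes are in the calibration rack in reverse order, and I handed the job in at about 27 s of the 104 s allowed. Counted from its red plate, the pockets hold blue, green, white, yellow; the soak rack's order was yellow, white, green, blue.

- **Position:** in the last picture the blue, green and yellow caps are within 3 mm of their pocket centres along the row and within 2 mm across it. White is checked only by eye: it looks centred and upright.
- **Setting down:** each probe met the pocket floor at the expected height, with 6–14 N, before I let go. The gripper is open and clear of everything.
- **Bystanders:** the jar, meter, screwdriver and both look-alikes show no changed pixels in the top view.
- **Disagreements:** the first two-camera heights of the probe tops came out 3–11 mm below the expected 96 mm, so I used the top view at the known heights instead. After some moves the arm read 2–7 mm off its target, so I re-measured before each descent. No final check failed.

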